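# Snap a new head onto the dish brush and lift it ready for use

## Task

The dish brush needs its new head: pull the bare handle straight up out of its stand, set its socket over the stud of the new head that stands bristles-down on the worktop, press straight down until it clicks, and keep pressing firmly for a second after the click so that the socket sits flush on the head. Then lift the finished brush by its handle a hand's breadth clear of the worktop, away from the stand, and finish while still holding it there upright with the bristles down. Leave the stand, the mug, the sink plug and the soap standing where they are.

Things in the scene. Friction and masses are not known exactly. Their poses are not given: they have to be found in the camera images.
- brush_handle: Beech brush handle, 188 mm long, 0.21 kg, starts upright in the stand. Origin: centre of its lower rim; own z runs up the handle. Lower end: round steel socket, 28 mm outside, mouth 20 mm, with four spring jaws inside; below z=70 mm it is 28 mm thick, then waisted. Flat grip from z=112 to 188: 18 mm thick along own x, 26 mm wide along own y; pinch it across x near z=155.
- brush_head: New brush head standing loose, bristles down, 61 mm across, 0.11 kg. Origin: centre under the bristle tips; z up. Top: flat steel seat at z=37 mm, on it a stud with a 15 mm ball, tip at z=64.5. Pressing on, rim above seat: jaws touch the ball at 22 mm, click over it by 14 mm (about 12 N, then none), pass a small bead at 8-3 mm (about 5 N), then sit flush: handle origin at z=37, it stays on.
- brush_stand: White stoneware brush stand, loose, 0.75 kg, 83 mm high: a tube 41 mm across on a foot 82 mm across; bore 31 mm wide. Origin: centre of its underside, z up. The handle stands on the bore's floor, 13 mm above the origin.
- mug: Tall floral mug standing upside down, 118 mm high, 69 mm across, handle at one side; origin under its middle. A bystander.
- sink_plug: Grey sink plug with a knob, 45 mm across, 30 mm high; origin under its centre. A bystander.
- guest_soap: Small wrapped bar of soap, 16 x 40 x 26 mm high, standing on its narrow side between brush stand and brush head; origin under its centre. A bystander.
There are look-alikes about, which are no part of the job. What is shaped like the brush_head but green or turquoise is not meant. There is more than one size of the brush_handle; the one meant has the size given above.

How it is judged:
By the outcome, as a careful person would: the job done as asked, in the order asked, and still so for the second after the job is handed in, while the arm keeps its last pose, push and grip.
It also fails if it takes over 42 s, if anything falls off the work surface, if the arm or the gripper's body presses on something with over 40 N, if the wrist force passes 120 N, or if a joint passes its speed limit or range.

## Robot

A 6-joint arm with a two-finger parallel gripper is mounted at the origin on a cart in front of the work surface, level with it; the furniture and walls round the work are solid. World frame = base frame: x ahead of the robot, y to its left, z up, the work surface at z = 0. Lengths are in m, angles in degrees, forces in N, time in s.
With the tool pointing down it reaches from about 0.375 to 0.975 m from the base axis. Payload 3.8 kg.
Tool frame: the origin (TCP) lies between the finger pads; the fingertips stand 19 mm ahead of it and the grasp point (between the pads) is the TCP; z points along the fingers, y is the line along which they close (so a half turn about z gives the same grasp; the last joint's range is limited). The gripper opens to 85 mm and grips with 20 to 120 N. Pads are 22 mm wide; open, the fingers measure 114 mm over their backs; the gripper's body (76 mm by 85 mm) begins 54 mm behind the grasp point. The pads swing forward as they close: fully open they stand 13 mm farther back than shut.
Start: joints at [74.777, 15.12, 91.902, -0, 72.978, -2.114], TCP at [0.153, 0.657, 0.25] pointing down, gripper open.
Joint ranges: [-150.88, 150.88], [-54.13, 125.18], [17.81, 147.31], [-75.09, 255.09], [0, 152.58], [-146.25, 146.25]. Speed limits (degrees/s): [147.25, 147.25, 180, 180, 180, 180].

## Interface

Orientations are given as a 3x3 rotation matrix whose columns are the frame's x, y, z axes.
In Python, from rig import ctrl gives the robot as it stands.
- The arm moves only by the shell command python3 -m handwheel 'ROWS'. ROWS is JSON, a list of rows, each an object of numbers: "x", "y", "z": the shift along the world's x, y, z in m; "wx", "wy", "wz": the turn, a rotation vector about the world's x, y, z in degrees; "jaw": the finger opening in m, from 0 to 0.0854. A call has 1 to 5 rows; each row is the pose to reach, as a shift and turn from the pose commanded when the call began; what a row does not reach only later rows make up. A row lasts 1/10 s, in which the tool goes at most 50 mm and 8.59 degrees, less where a joint would pass 70% of its speed; a pose out of reach is approached as far as the arm can. A call with a gripper value outside its range is refused whole. The fingers move at their own pace and stop on an object; the grip force is fixed at half the most. Time passes only in rows, so rows that repeat a pose let the fingers close. It gives the time, the measured TCP pose, the force, the opening and the grip force at its end, in the units of the state.
- ctrl.state(): the state, without advancing time (a new reading comes with each control period).
- ctrl.snapshot(name): name is "scene" or "top" or "wrist"; returns a dict with "image" (400x640x3 uint8, red, green, blue), "fx", "fy", "cx", "cy" (pixels), "D" ([k1, k2, p1, p2, k3] as OpenCV has them; the pictures are not rectified), "origin" and "attitude" of the camera in the world; the wrist camera has in their place "mount" (4x4, takes a point from camera to tool coordinates, whose origin is the TCP and whose axes are the flange's). Camera axes: x right, y down, z forward; pixel columns grow to the right and rows downward; lengths in m; the calibration is good to about 2 mm. A picture is of the moment at which its call begins: read the wrist's pose just before it. There is no depth.
- ctrl.close_job(): hands the job in; it is judged then, once.
The state is a dict: "time": time; "q": joint angles; "joint_vel": joint speeds; "joint_efforts": joint torques, N m; "tool_pos": TCP position; "tool_rot": TCP orientation; "force": force on the tool from outside, world axes, zero at the start; "ft_torque": the same for the moment, N m; "gripper_width": opening from 0.0 (shut) to 1.0 (fully open); "gripper_force": force on a finger pad.
Only numpy, scipy, OpenCV 4.12 (cv2) and the standard library are available. Lean on these libraries where they do the work, as an engineer would, in place of code of your own. Each camera call takes 0.05 s, during which the arm holds its last target. There are 200 camera calls.

## Working session

There is one attempt and no reset: what is moved stays moved. The work goes in short steps, Python scripts to look and compute and a shell command to move; the robot and the scene stay as the last step left them, time stands still between calls to the robot, and variables do not carry over. Pictures are saved under pics/ and viewed, at most 11 in all, crops included, and the job is handed in when it is done.

```bash
ls; mkdir -p pics; cat > h.py <<'E'
import numpy as np, cv2, json
from rig import ctrl
def snap(n,fn=None):
    st=ctrl.state(); s=ctrl.snapshot(n)
    if n=='wrist':
        T=np.eye(4);T[:3,:3]=st['tool_rot'];T[:3,3]=st['tool_pos']
        M=T@np.array(s['mount']); s['R']=M[:3,:3]; s['o']=M[:3,3]
    else: s['R']=np.array(s['attitude']); s['o']=np.array(s['origin'])
    s['K']=np.array([[s['fx'],0,s['cx']],[0,s['fy'],s['cy']],[0,0,1]]); s['D']=np.array(s['D'])
    s['bgr']=cv2.cvtColor(np.array(s['image']),cv2.COLOR_RGB2BGR)
    if fn: cv2.imwrite('pics/'+fn,s['bgr'])
    return s
def ray(s,u,v):
    p=cv2.undistortPoints(np.array([[[u,v]]],float),s['K'],s['D'])[0,0]
    return s['R']@np.array([p[0],p[1],1.])
def plane(s,u,v,z):
    d=ray(s,u,v); return s['o']+d*(z-s['o'][2])/d[2]
def proj(s,P):
    R=s['R'].T; r=cv2.Rodrigues(R)[0]
    return cv2.projectPoints(np.array(P,float).reshape(-1,1,3),r,-R@s['o'],s['K'],s['D'])[0][:,0]
def two(s1,p1,s2,p2):
    a,b=ray(s1,*p1),ray(s2,*p2); A=np.stack([a,-b],1)
    t=np.linalg.lstsq(A,s2['o']-s1['o'],rcond=None)[0]
    P,Q=s1['o']+a*t[0],s2['o']+b*t[1]; return (P+Q)/2,np.linalg.norm(P-Q)
E
python3 - <<'E'
from h import *
a=snap('scene');b=snap('top')
im=np.hstack([a['bgr'],b['bgr']])
cv2.imwrite('pics/scene.png',a['bgr']);cv2.imwrite('pics/top.png',b['bgr'])
np.set_printoptions(precision=3,suppress=True)
for s in(a,b):print(s['o'],s['R'],s['K'],s['D'])
print(ctrl.state())
E
```

```text
pics
[-0.097 -0.088  0.792] [[ 0.187 -0.765  0.616]
 [-0.982 -0.147  0.116]
 [ 0.002 -0.626 -0.779]] [[466.112   0.    322.442]
 [  0.    466.112 203.99 ]
 [  0.      0.      1.   ]] [-0.069  0.     0.     0.     0.   ]
[0.488 0.031 0.885] [[ 0.025 -0.998  0.054]
 [-1.    -0.026 -0.011]
 [ 0.012 -0.054 -0.998]] [[410.99    0.    319.069]
 [  0.    410.99  201.454]
 [  0.      0.      1.   ]] [-0.02  0.    0.    0.    0.  ]
{'time': 0.1, 'q': array([74.777, 15.165, 91.974, -0.001, 72.977, -2.113]), 'joint_vel': array([ 0.103, -0.052, -0.282,  0.09 , -0.114, -0.048]), 'joint_efforts': array([ -0.001, -51.671, -36.859,  -0.   ,   0.006,   0.   ]), 'tool_pos': array([0.153, 0.657, 0.249]), 'tool_rot': array([[-0.974,  0.227, -0.001],
       [ 0.227,  0.974, -0.002],
       [ 0.   , -0.002, -1.   ]]), 'force': array([-0.529, -0.248,  0.803]), 'ft_torque': array([ 0.03 ,  0.007, -0.028]), 'gripper_force': 0.0, 'gripper_width': 1.0014313585947714}
```

View pics/scene.png

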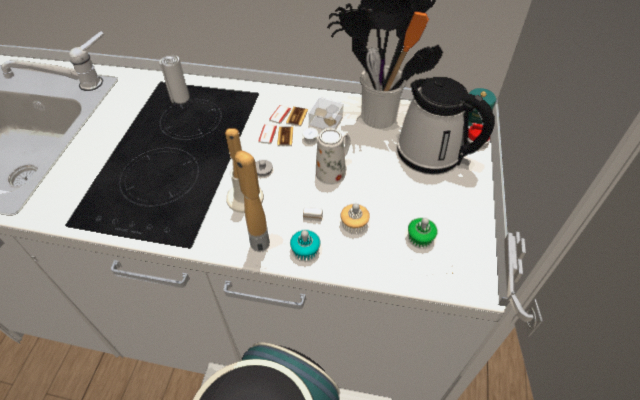

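View pics/top.png

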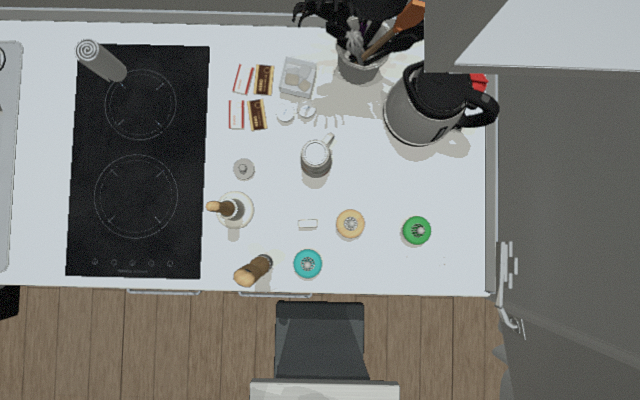

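The scene shows two beech handles: one at scene (237,165) / top (233,210) standing in the white stand, and a thicker, longer one at scene (252,200) / top (253,270) standing loose at the edge. There are three heads: turquoise at scene (305,243), orange/cream at scene (355,216) / top (350,223), and green at scene (422,231). The handle in the stand and the orange head fit the description. I'll confirm both in one enlarged crop.

```bash
python3 - <<'E'
from h import *
np.set_printoptions(precision=4,suppress=True)
a=snap('scene');b=snap('top')
A=cv2.resize(a['bgr'][115:265,205:405],(800,600))[:, :]
A=cv2.resize(a['bgr'][115:265,205:405],(400,300),interpolation=cv2.INTER_CUBIC)
B=cv2.resize(b['bgr'][140:290,190:390],(800,600),interpolation=cv2.INTER_CUBIC)
cv2.imwrite('pics/c1.png',cv2.resize(np.vstack([cv2.resize(a['bgr'][115:265,205:405],(800,600)),B]),(400,600)) if 0 else np.hstack([cv2.resize(a['bgr'][115:265,215:375],(400,375),interpolation=cv2.INTER_CUBIC),cv2.resize(b['bgr'][140:290,200:360],(400,375),interpolation=cv2.INTER_CUBIC)]))
for s,n in((a,'scene'),(b,'top')):
    hsv=cv2.cvtColor(s['bgr'],cv2.COLOR_BGR2HSV)
    m=cv2.inRange(hsv,(8,60,90),(28,255,255))
    k,l,st,c=cv2.connectedComponentsWithStats(m)
    for i in range(1,k):
        if st[i,4]>80: print(n,st[i],c[i],plane(s,*c[i],0.03))
# handle top
E
```

```text
scene [384  12  46  79 735] [410.7374  38.9238] [ 1.1758 -0.1149  0.03  ]
scene [286 107  22  19 220] [296.95 115.6 ] [0.77   0.1403 0.03  ]
scene [277 127  16  18 218] [284.867  135.8761] [0.6929 0.1523 0.03  ]
scene [ 225  128   42  109 1934] [246.848  183.4436] [0.5306 0.1979 0.03  ]
scene [341 204  29  25 433] [354.5404 217.1039] [ 0.4839 -0.0458  0.03  ]
scene [ 457  328   77   72 2843] [501.6272 374.9043] [ 0.2063 -0.3322  0.03  ]
scene [   0  330  204   70 9610] [ 85.1359 373.8466] [0.0762 0.344  0.03  ]
top [397   0  28  18 125] [412.832   5.248] [ 0.9634 -0.1701  0.03  ]
top [254  65  13  29 178] [258.8483  80.8989] [0.7866 0.1553 0.03  ]
top [263  66  11  29 143] [269.3636  78.4825] [0.7925 0.1333 0.03  ]
top [254  99  13  30 119] [261.6975 112.2353] [0.7194 0.147  0.03  ]
top [247 101  14  30 155] [252.8968 117.2323] [0.7083 0.1651 0.03  ]
top [206 201  28  10 173] [217.2486 205.2197] [0.521  0.2327 0.03  ]
top [336 210  28  28 457] [349.7112 223.5492] [ 0.49   -0.0436  0.03  ]
top [234 257  35  30 598] [251.0769 271.5134] [0.386  0.1579 0.03  ]
top [    0   286   508   114 40175] [232.0586 344.9045] [0.2358 0.1919 0.03  ]
```

View pics/c1.png

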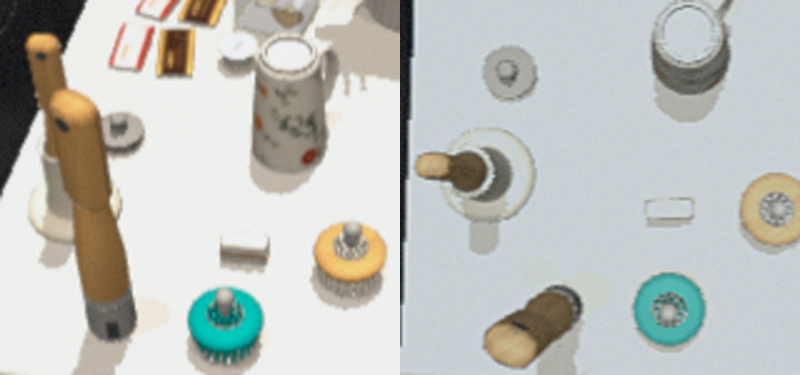

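The crop confirms the choice. The handle in the white stand is the slim one (grip top at top-view pixel about (213,206), foot centre about (235,210)), and the loose one is clearly bigger. The cream/orange head is at top (350,223), with the soap between it and the stand at about (308,224).

```bash
python3 - <<'E'
from h import *
np.set_printoptions(precision=4,suppress=True)
a=snap('scene');b=snap('top')
print('stand foot',plane(b,235.2,209.8,0.006)[:2])
print('handle top (vertical over stand?)',plane(b,213,206,0.198)[:2])
# head from two views: disc centre
print('head',plane(b,350,223,.033)[:2],plane(a,355.3,215.5,.033)[:2], 'stud tip top',plane(b,351,222,.06)[:2],plane(a,355.5,208.5,.0645)[:2])
print('handle top scene',plane(a,233,132,.195)[:2])
print('big handle base',plane(b,266,262,0.02)[:2],'top two-view',two(b,(240,278),a,(245,155)))
print('soap',plane(b,308,223.5,.026)[:2],'mug',plane(b,317,150,.118)[:2])
print(ctrl.snapshot('wrist')['mount'])
E
python3 -m handwheel '[{"z":0.05},{"z":0.1,"x":0.03,"y":-0.03},{"z":0.12,"x":0.07,"y":-0.07},{"z":0.12,"x":0.1,"y":-0.1},{"z":0.12,"x":0.13,"y":-0.13}]'
```

```text
stand foot [0.5131 0.1997]
handle top (vertical over stand?) [0.513  0.2001]
head [ 0.4912 -0.0439] [ 0.486  -0.0469] stud tip top [ 0.4931 -0.0435] [ 0.4793 -0.0464]
handle top scene [0.5141 0.1991]
big handle base [0.4053 0.1289] top two-view (array([0.4035, 0.1375, 0.2553]), np.float64(0.006637968064425211))
soap [0.4879 0.0432] mug [0.6265 0.0287]
[[ 0.0002 -0.9596 -0.2813  0.0713]
 [ 1.     -0.0001  0.001   0.    ]
 [-0.001  -0.2813  0.9596 -0.1229]
 [ 0.      0.      0.      1.    ]]invalid input at $[0]: expected keys x, y, z, wx, wy, wz, jaw
```

```bash
python3 -m handwheel '[{"x":0,"y":0,"z":0.05,"wx":0,"wy":0,"wz":0,"jaw":0.0854},{"x":0.02,"y":-0.02,"z":0.09,"wx":0,"wy":0,"wz":0,"jaw":0.0854},{"x":0.05,"y":-0.05,"z":0.11,"wx":0,"wy":0,"wz":0,"jaw":0.0854},{"x":0.08,"y":-0.085,"z":0.12,"wx":0,"wy":0,"wz":0,"jaw":0.0854},{"x":0.11,"y":-0.12,"z":0.12,"wx":0,"wy":0,"wz":0,"jaw":0.0854}]'
```

```text
time: 0.85
tool_pos: [0.2643, 0.5373, 0.3734]
tool_rot: [[-0.974, 0.226, 0.003], [0.226, 0.974, 0.005], [-0.002, 0.005, -1.0]]
force: [0.3, 0.3, 0.3]
gripper_width: 0.998
gripper_force: 0.0
```

```bash
python3 -m handwheel '[{"x":0.03,"y":-0.038,"z":0,"wx":0,"wy":0,"wz":0,"jaw":0.0854},{"x":0.06,"y":-0.076,"z":0,"wx":0,"wy":0,"wz":0,"jaw":0.0854},{"x":0.09,"y":-0.114,"z":0,"wx":0,"wy":0,"wz":0,"jaw":0.0854},{"x":0.12,"y":-0.152,"z":0,"wx":0,"wy":0,"wz":0,"jaw":0.0854},{"x":0.15,"y":-0.19,"z":0,"wx":0,"wy":0,"wz":0,"jaw":0.0854}]'
```

```text
time: 1.35
tool_pos: [0.4139, 0.3457, 0.3706]
tool_rot: [[-0.974, 0.227, 0.001], [0.227, 0.974, 0.001], [-0.001, 0.001, -1.0]]
force: [-0.0, 0.5, 0.3]
gripper_width: 1.002
gripper_force: 0.0
```

```bash
python3 -m handwheel '[{"x":0.025,"y":-0.037,"z":0,"wx":0,"wy":0,"wz":0,"jaw":0.0854},{"x":0.05,"y":-0.073,"z":0,"wx":0,"wy":0,"wz":0,"jaw":0.0854},{"x":0.075,"y":-0.11,"z":0,"wx":0,"wy":0,"wz":0,"jaw":0.0854},{"x":0.1,"y":-0.146,"z":0,"wx":0,"wy":0,"wz":0,"jaw":0.0854},{"x":0.1,"y":-0.146,"z":0,"wx":0,"wy":0,"wz":0,"jaw":0.0854}]'
python3 - <<'E'
from h import *
s=snap('wrist','w1.png')
print(proj(s,[[.513,.2,.2],[.513,.2,.083],[.49,-.045,.06]]))
E
```

```text
time: 1.85
tool_pos: [0.5155, 0.1971, 0.3702]
tool_rot: [[-0.973, 0.232, 0.001], [0.232, 0.973, -0.002], [-0.002, -0.002, -1.0]]
force: [-0.3, 0.1, -0.2]
gripper_width: 1.001
gripper_force: 0.0
[[325.15591894 181.6670079 ]
 [324.57828518 160.53954276]
 [144.90732434 182.91952069]]
```

View pics/w1.png

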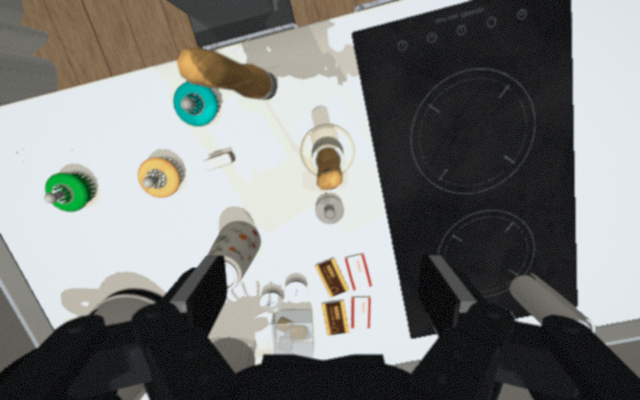

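The handle in the stand appears at (328,170) in the wrist view, the head at (160,177), and the soap at (220,158). Next I'll enlarge the grip to read its flat direction.

```bash
python3 - <<'E'
from h import *
s=snap('wrist')
c=cv2.resize(s['bgr'][110:210,275:385],(660,600),interpolation=cv2.INTER_CUBIC)
cv2.imwrite('pics/c2.png',c)
P=[]
for ang in range(0,180,45):
    t=np.radians(ang);P.append([.513+.013*np.cos(t),.2+.013*np.sin(t),.2])
P.append([.513,.2,.2]);P.append([.513,.2,.125])
print(proj(s,P)); print('fx',s['fx'],s['o'])
E
```

```text
[[326.250417   197.04986507]
 [334.97750075 190.98863399]
 [336.81222955 180.62627146]
 [330.51787018 171.97768946]
 [323.02618056 183.81831735]
 [322.92796043 168.52927072]]
fx 326.9931981673149 [0.44486495 0.21571948 0.49302441]
```

View pics/c2.png

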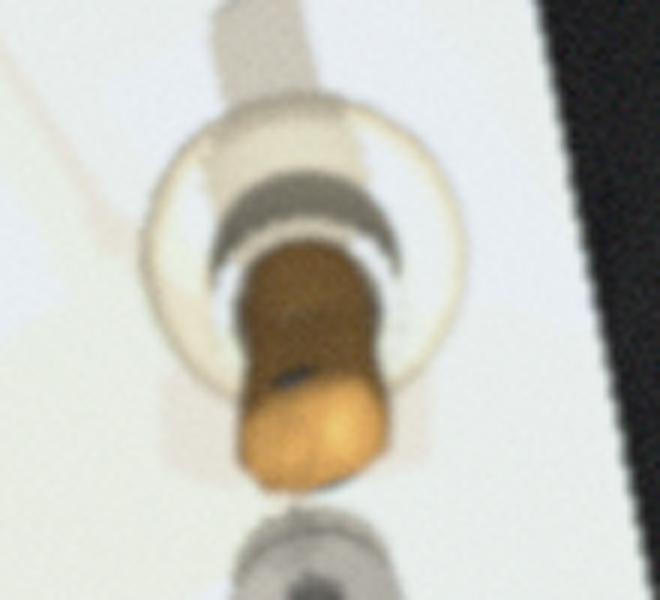

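The grip's flat faces look along ±x of the world (wide axis about world y, tilt of about -14° in the image, which matches world +y). I'll turn the tool by -76.6° so the fingers close along x.

```bash
python3 -m handwheel '[{"x":0,"y":0,"z":0,"wx":0,"wy":0,"wz":-8.5,"jaw":0.0854},{"x":0,"y":0,"z":-0.01,"wx":0,"wy":0,"wz":-17,"jaw":0.0854},{"x":0,"y":0,"z":-0.02,"wx":0,"wy":0,"wz":-25.5,"jaw":0.0854},{"x":0,"y":0,"z":-0.03,"wx":0,"wy":0,"wz":-34,"jaw":0.0854},{"x":0,"y":0,"z":-0.04,"wx":0,"wy":0,"wz":-42.5,"jaw":0.0854}]'
python3 -m handwheel '[{"x":0,"y":0,"z":0,"wx":0,"wy":0,"wz":-8.5,"jaw":0.0854},{"x":0,"y":0,"z":-0.01,"wx":0,"wy":0,"wz":-17,"jaw":0.0854},{"x":0,"y":0,"z":-0.02,"wx":0,"wy":0,"wz":-25.5,"jaw":0.0854},{"x":0,"y":0,"z":-0.03,"wx":0,"wy":0,"wz":-34.1,"jaw":0.0854},{"x":0,"y":0,"z":-0.03,"wx":0,"wy":0,"wz":-34.1,"jaw":0.0854}]'
python3 - <<'E'
from h import *
np.set_printoptions(precision=4,suppress=True)
s=snap('wrist'); print(ctrl.state()['q'],s['o'])
g=proj(s,[[.513,.2,.2],[.513,.2,.083]]);print(g)
x,y=g[0].astype(int)
x0,y0=max(x-75,0),max(y-70,0)
c=cv2.resize(s['bgr'][y0:y0+140,x0:x0+150],(750,700)); c=cv2.resize(c,(640,597)); print(x0,y0,'scale',640/150,597/140)
cv2.imwrite('pics/c3.png',c)
hsv=cv2.cvtColor(s['bgr'],cv2.COLOR_BGR2HSV)
m=cv2.inRange(hsv,(8,90,150),(28,255,255))
k,l,st,cc=cv2.connectedComponentsWithStats(m)
for i in range(1,k):
    if st[i,4]>80:
        r=cv2.minAreaRect(cv2.findContours((l==i).astype(np.uint8),0,2)[0][0]); print(st[i],cc[i],plane(s,*cc[i],.198),r)
E
```

```text
time: 2.45
tool_pos: [0.5121, 0.2031, 0.3301]
tool_rot: [[-0.562, 0.827, -0.0], [0.827, 0.562, 0.001], [0.001, 0.0, -1.0]]
force: [1.2, -0.2, -0.4]
gripper_width: 1.002
gripper_force: 0.0
time: 2.95
tool_pos: [0.5113, 0.2026, 0.2986]
tool_rot: [[-0.007, 1.0, -0.003], [1.0, 0.007, -0.001], [-0.0, -0.003, -1.0]]
force: [1.0, -0.6, 0.1]
gripper_width: 1.005
gripper_force: 0.0
[ 18.9833   0.0787 103.6222   0.0249  76.3958  18.3915] [0.5117 0.2744 0.4215]
[[325.1347 213.0467]
 [324.8082 177.7844]]
250 143 scale 4.266666666666667 4.264285714285714
[458 178  50  12 260] [482.3538 183.4846] [0.6227 0.2221 0.198 ] ((482.5000305175781, 183.5), (5.2531843185424805, 50.12248611450195), 80.90972137451172)
[520 187  49   9 254] [544.2087 191.1693] [0.6667 0.2168 0.198 ] ((543.9911499023438, 191.11471557617188), (48.31878662109375, 5.29205846786499), 4.39870548248291)
[459 199  50  11 143] [483.8741 204.3706] [0.626  0.2068 0.198 ] ((483.5675354003906, 204.40541076660156), (2.959181785583496, 49.648494720458984), 80.53767395019531)
[514 211  48   7 168] [537.5714 214.5   ] [0.6654 0.1995 0.198 ] ((537.4680786132812, 214.43670654296875), (47.312538146972656, 3.721757411956787), 4.184916019439697)
[288 319  41  34 772] [308.2915 333.5518] [0.5003 0.0966 0.198 ] ((308.0, 335.5), (33.0, 40.0), 90.0)
```

View pics/c3.png

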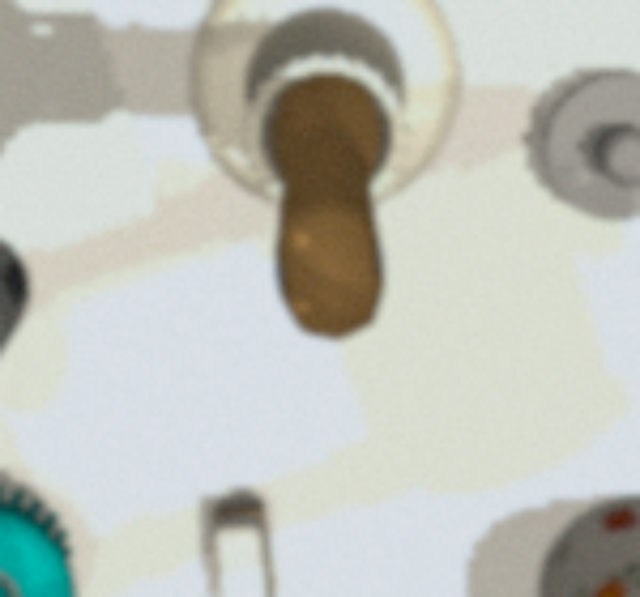

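```bash
python3 -m handwheel '[{"x":0.001,"y":0,"z":-0.03,"wx":0,"wy":0,"wz":0,"jaw":0.0854},{"x":0.002,"y":-0.001,"z":-0.065,"wx":0,"wy":0,"wz":0,"jaw":0.0854},{"x":0.003,"y":-0.002,"z":-0.1,"wx":0,"wy":0,"wz":0,"jaw":0.0854},{"x":0.003,"y":-0.002,"z":-0.13,"wx":0,"wy":0,"wz":0,"jaw":0.0854},{"x":0.003,"y":-0.002,"z":-0.13,"wx":0,"wy":0,"wz":0,"jaw":0.0854}]'
python3 -m handwheel '[{"x":0,"y":0,"z":0,"wx":0,"wy":0,"wz":0,"jaw":0.03},{"x":0,"y":0,"z":0,"wx":0,"wy":0,"wz":0,"jaw":0.03},{"x":0,"y":0,"z":0,"wx":0,"wy":0,"wz":0,"jaw":0.03},{"x":0,"y":0,"z":0,"wx":0,"wy":0,"wz":0,"jaw":0.03},{"x":0,"y":0,"z":0,"wx":0,"wy":0,"wz":0,"jaw":0.03}]'
python3 - <<'E'
from h import *
s=snap('wrist','w2.png');print(ctrl.state())
E
```

```text
time: 3.5
tool_pos: [0.5126, 0.199, 0.166]
tool_rot: [[-0.009, 1.0, -0.008], [1.0, 0.009, -0.003], [-0.003, -0.008, -1.0]]
force: [0.1, 0.9, -1.0]
gripper_width: 0.999
gripper_force: 0.0
time: 4.0
tool_pos: [0.5167, 0.1996, 0.1715]
tool_rot: [[-0.005, 1.0, 0.002], [1.0, 0.005, 0.001], [0.001, 0.002, -1.0]]
force: [-0.2, -0.4, -0.5]
gripper_width: 0.349
gripper_force: 0.0
{'time': 4.05, 'q': array([1.85423413e+01, 5.66077007e+00, 1.11706438e+02, 2.49582732e-03,
       6.25597890e+01, 1.82450573e+01]), 'joint_vel': array([-0.06580583,  0.22975918,  0.33800217,  0.05776533, -0.03116046,
        0.04779633]), 'joint_efforts': array([ 2.17645493e-02, -3.98557556e+01, -3.42944849e+01,  1.62550859e-03,
       -1.21526647e-02, -2.07978657e-03]), 'tool_pos': array([0.5164734 , 0.19951085, 0.17108273]), 'tool_rot': array([[-5.16877380e-03,  9.99985927e-01,  1.19569690e-03],
       [ 9.99986547e-01,  5.16824870e-03,  4.41833626e-04],
       [ 4.35647750e-04,  1.19796455e-03, -9.99999188e-01]]), 'force': array([ 0.08578635, -0.44362412, -0.40727475]), 'ft_torque': array([-0.01939747, -0.0269554 ,  0.0047441 ]), 'gripper_force': 0.0, 'gripper_width': 0.34830465324692717}
```

View pics/w2.png

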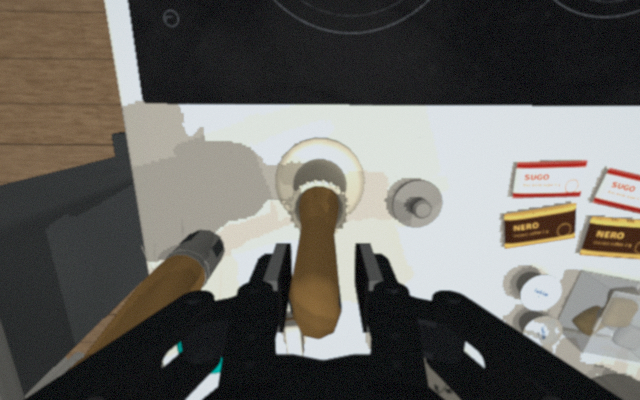

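The handle is centred between the fingers: grip at (318,290), pads at about 290 and 356. It sits about 2 mm to the left (-x), so I'll shift by that and close.

```bash
python3 -m handwheel '[{"x":-0.002,"y":0,"z":-0.002,"wx":0,"wy":0,"wz":0,"jaw":0.03},{"x":-0.002,"y":0,"z":-0.002,"wx":0,"wy":0,"wz":0,"jaw":0.0},{"x":-0.002,"y":0,"z":-0.002,"wx":0,"wy":0,"wz":0,"jaw":0.0},{"x":-0.002,"y":0,"z":-0.002,"wx":0,"wy":0,"wz":0,"jaw":0.0},{"x":-0.002,"y":0,"z":-0.002,"wx":0,"wy":0,"wz":0,"jaw":0.0}]'
python3 -m handwheel '[{"x":0,"y":0,"z":0,"wx":0,"wy":0,"wz":0,"jaw":0.0},{"x":0,"y":0,"z":0,"wx":0,"wy":0,"wz":0,"jaw":0.0},{"x":0,"y":0,"z":0.002,"wx":0,"wy":0,"wz":0,"jaw":0.0},{"x":0,"y":0,"z":0.006,"wx":0,"wy":0,"wz":0,"jaw":0.0},{"x":0,"y":0,"z":0.010,"wx":0,"wy":0,"wz":0,"jaw":0.0}]'
```

```text
time: 4.55
tool_pos: [0.5137, 0.1993, 0.168]
tool_rot: [[-0.005, 1.0, -0.001], [1.0, 0.005, -0.0], [-0.0, -0.001, -1.0]]
force: [-1.4, -0.7, 1.3]
gripper_width: 0.204
gripper_force: 58.5
time: 5.05
tool_pos: [0.5143, 0.1994, 0.1784]
tool_rot: [[-0.005, 1.0, 0.0], [1.0, 0.005, 0.0], [0.0, 0.0, -1.0]]
force: [0.1, 0.7, -2.1]
gripper_width: 0.204
gripper_force: 58.5
```

```bash
python3 -m handwheel '[{"x":0,"y":0,"z":0.015,"wx":0,"wy":0,"wz":0,"jaw":0.0},{"x":0,"y":0,"z":0.03,"wx":0,"wy":0,"wz":0,"jaw":0.0},{"x":0,"y":0,"z":0.045,"wx":0,"wy":0,"wz":0,"jaw":0.0},{"x":0,"y":0,"z":0.06,"wx":0,"wy":0,"wz":0,"jaw":0.0},{"x":0,"y":0,"z":0.075,"wx":0,"wy":0,"wz":0,"jaw":0.0}]'
python3 -m handwheel '[{"x":0,"y":0,"z":0.015,"wx":0,"wy":0,"wz":0,"jaw":0.0},{"x":0,"y":0,"z":0.03,"wx":0,"wy":0,"wz":0,"jaw":0.0},{"x":0,"y":0,"z":0.04,"wx":0,"wy":0,"wz":0,"jaw":0.0},{"x":0,"y":0,"z":0.04,"wx":0,"wy":0,"wz":0,"jaw":0.0},{"x":0,"y":0,"z":0.04,"wx":0,"wy":0,"wz":0,"jaw":0.0}]'
python3 - <<'E'
from h import *
np.set_printoptions(precision=4,suppress=True)
s=snap('wrist');a=snap('scene','s2.png');b=snap('top','t2.png')
cv2.imwrite('pics/c4.png',np.vstack([np.hstack([s['bgr'][100:400,170:470],cv2.resize(a['bgr'][70:270,200:400],(300,300))]) ,np.hstack([cv2.resize(b['bgr'][150:300,180:330],(300,300)),np.zeros((300,300,3),np.uint8)])]))
E
```

```text
time: 5.55
tool_pos: [0.5144, 0.1995, 0.2553]
tool_rot: [[-0.005, 1.0, 0.001], [1.0, 0.005, 0.0], [0.0, 0.001, -1.0]]
force: [0.0, -0.1, -2.2]
gripper_width: 0.202
gripper_force: 58.7
time: 6.05
tool_pos: [0.514, 0.1994, 0.2932]
tool_rot: [[-0.005, 1.0, -0.0], [1.0, 0.005, -0.0], [-0.0, -0.0, -1.0]]
force: [0.1, 0.9, -2.0]
gripper_width: 0.2
gripper_force: 58.8
```

View pics/c4.png

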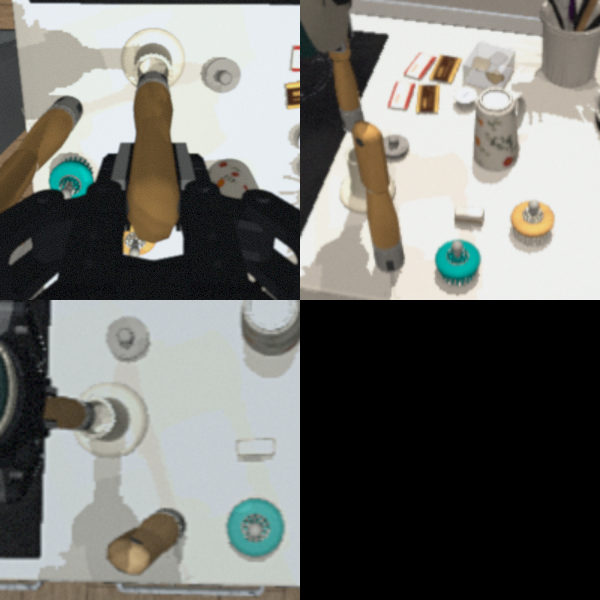

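The handle is out of the stand, upright, with its rim about 55 mm above the stand's top. The stand, plug and soap are unmoved. Now I'll carry it over the head.

```bash
python3 -m handwheel '[{"x":-0.003,"y":-0.025,"z":0,"wx":0,"wy":0,"wz":0,"jaw":0.0},{"x":-0.007,"y":-0.06,"z":0,"wx":0,"wy":0,"wz":0,"jaw":0.0},{"x":-0.011,"y":-0.1,"z":0,"wx":0,"wy":0,"wz":0,"jaw":0.0},{"x":-0.014,"y":-0.14,"z":0,"wx":0,"wy":0,"wz":0,"jaw":0.0},{"x":-0.018,"y":-0.18,"z":0,"wx":0,"wy":0,"wz":0,"jaw":0.0}]'
python3 -m handwheel '[{"x":-0.004,"y":-0.03,"z":0,"wx":0,"wy":0,"wz":0,"jaw":0.0},{"x":-0.006,"y":-0.055,"z":0,"wx":0,"wy":0,"wz":0,"jaw":0.0},{"x":-0.007,"y":-0.064,"z":-0.015,"wx":0,"wy":0,"wz":0,"jaw":0.0},{"x":-0.007,"y":-0.064,"z":-0.03,"wx":0,"wy":0,"wz":0,"jaw":0.0},{"x":-0.007,"y":-0.064,"z":-0.03,"wx":0,"wy":0,"wz":0,"jaw":0.0}]'
python3 - <<'E'
from h import *
np.set_printoptions(precision=4,suppress=True)
st=ctrl.state();t=st['tool_pos']; r=t+st['tool_rot']@[0,0,.155]; print(t,r)
s=snap('wrist','w3.png');a=snap('scene','s3.png');b=snap('top','t3.png')
for x in (s,a,b): print(proj(x,[r,[.49,-.045,.0645],[.49,-.045,.037]]))
W=cv2.resize(s['bgr'][60:260,220:420],(400,400),interpolation=cv2.INTER_CUBIC)
A=cv2.resize(a['bgr'][135:255,300:420],(400,400),interpolation=cv2.INTER_CUBIC)
cv2.imwrite('pics/c5.png',np.hstack([W,A]))
E
```

```text
time: 6.7
tool_pos: [0.4954, 0.0181, 0.2924]
tool_rot: [[-0.006, 1.0, -0.001], [1.0, 0.006, -0.0], [-0.0, -0.001, -1.0]]
force: [0.9, -0.7, -3.0]
gripper_width: 0.201
gripper_force: 58.7
time: 7.2
tool_pos: [0.4867, -0.0436, 0.259]
tool_rot: [[-0.005, 1.0, -0.007], [1.0, 0.005, 0.002], [0.002, -0.007, -1.0]]
force: [0.1, 0.9, -2.7]
gripper_width: 0.202
gripper_force: 58.9
[ 0.4867 -0.0436  0.259 ] [ 0.4856 -0.0433  0.104 ]
[[322.4503 189.787 ]
 [327.2437 181.5909]
 [327.1121 175.8625]]
[[355.5613 193.0868]
 [355.5662 204.2684]
 [354.7902 212.6699]]
[[352.9174 225.8886]
 [351.9282 223.5805]
 [350.6993 223.5806]]
```

View pics/c5.png

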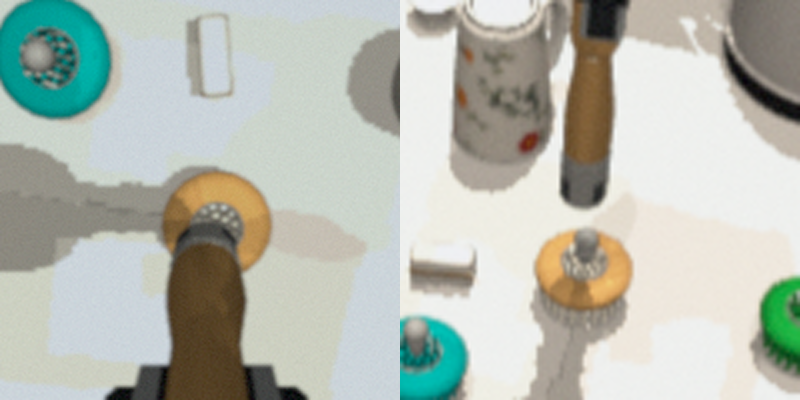

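The wrist/scene crop shows the socket hanging just above and behind the cream head. In the scene view the rim centre is about (355.2,193.8) and the ball about (355.2,207). The projections agree within about 1 px, so the offset is only 1–3 mm. I'll go lower and check the relative offset near contact.

```bash
python3 -m handwheel '[{"x":0,"y":0,"z":-0.01,"wx":0,"wy":0,"wz":0,"jaw":0.0},{"x":0,"y":0,"z":-0.02,"wx":0,"wy":0,"wz":0,"jaw":0.0},{"x":0,"y":0,"z":-0.03,"wx":0,"wy":0,"wz":0,"jaw":0.0},{"x":0,"y":0,"z":-0.03,"wx":0,"wy":0,"wz":0,"jaw":0.0},{"x":0,"y":0,"z":-0.03,"wx":0,"wy":0,"wz":0,"jaw":0.0}]'
python3 - <<'E'
from h import *
np.set_printoptions(precision=4,suppress=True)
st=ctrl.state();t=st['tool_pos']; r=t+st['tool_rot']@[0,0,.155]; print(t,r)
s=snap('wrist','w4.png');a=snap('scene','s4.png');b=snap('top')
print('state again',ctrl.state()['tool_pos'])
for n,x in (('w',s),('a',a),('b',b)):
    print(n,proj(x,[r,[.49,-.045,.057],[.49,-.045,.033]]).round(1).tolist())
    hsv=cv2.cvtColor(x['bgr'],cv2.COLOR_BGR2HSV)
    m=cv2.inRange(hsv,(12,70,150),(28,255,255))
    k,l,stt,c=cv2.connectedComponentsWithStats(m)
    for i in range(1,k):
        if stt[i,4]>150 and stt[i,4]<6000:
            cnt=cv2.findContours((l==i).astype(np.uint8),0,1)[0][0]
            print('  ',stt[i],cv2.fitEllipse(cv2.convexHull(cnt)))
W=cv2.resize(s['bgr'][100:240,260:400],(400,400),interpolation=cv2.INTER_CUBIC)
A=cv2.resize(a['bgr'][175:245,320:390],(400,400),interpolation=cv2.INTER_CUBIC)
cv2.imwrite('pics/c6.png',np.hstack([W,A]))
E
```

```text
time: 7.85
tool_pos: [0.4887, -0.0445, 0.2326]
tool_rot: [[-0.005, 1.0, -0.001], [1.0, 0.005, 0.0], [0.0, -0.001, -1.0]]
force: [0.6, -0.2, -2.2]
gripper_width: 0.203
gripper_force: 58.9
[ 0.4887 -0.0445  0.2326] [ 0.4885 -0.0445  0.0776]
state again [ 0.4894 -0.0447  0.2338]
w [[322.5, 189.8], [324.1, 184.9], [324.1, 179.3]]
   [ 304  148   51   51 1043] ((326.6811828613281, 175.1558074951172), (54.13319396972656, 56.18720245361328), 132.5675048828125)
a [[355.6, 200.7], [355.4, 206.6], [354.7, 213.9]]
   [235 151  19  15 189] ((243.89234924316406, 157.58792114257812), (13.007487297058105, 18.533117294311523), 111.2990951538086)
   [341 204  29  23 344] ((354.8415222167969, 215.0044403076172), (22.801532745361328, 29.06125259399414), 95.55343627929688)
b [[352.3, 224.3], [351.6, 223.6], [350.5, 223.6]]
   [234 270  20  17 255] ((243.3876953125, 277.70062255859375), (15.081073760986328, 21.184612274169922), 116.29808044433594)
```

View pics/c6.png

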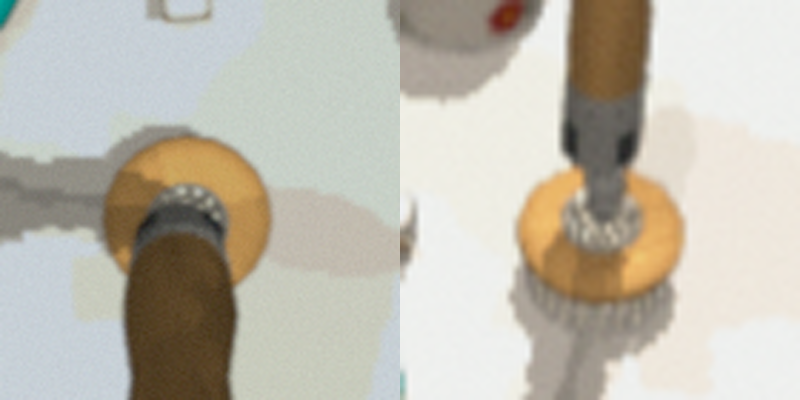

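Near contact, the socket (scene columns 564–641 in the crop) is centred over the stud and collar (563–641). In the wrist view the head sits about 1.5 mm further in +x. I'll shift by that and start down.

```bash
python3 -m handwheel '[{"x":0.0015,"y":-0.0003,"z":0,"wx":0,"wy":0,"wz":0,"jaw":0.0},{"x":0.0015,"y":-0.0003,"z":-0.005,"wx":0,"wy":0,"wz":0,"jaw":0.0},{"x":0.0015,"y":-0.0003,"z":-0.010,"wx":0,"wy":0,"wz":0,"jaw":0.0},{"x":0.0015,"y":-0.0003,"z":-0.015,"wx":0,"wy":0,"wz":0,"jaw":0.0},{"x":0.0015,"y":-0.0003,"z":-0.017,"wx":0,"wy":0,"wz":0,"jaw":0.0}]'
python3 -m handwheel '[{"x":0,"y":0,"z":-0.002,"wx":0,"wy":0,"wz":0,"jaw":0.0},{"x":0,"y":0,"z":-0.004,"wx":0,"wy":0,"wz":0,"jaw":0.0},{"x":0,"y":0,"z":-0.005,"wx":0,"wy":0,"wz":0,"jaw":0.0}]'
```

```text
time: 8.5
tool_pos: [0.4901, -0.0449, 0.2153]
tool_rot: [[-0.005, 1.0, -0.001], [1.0, 0.005, 0.0], [0.0, -0.001, -1.0]]
force: [1.0, -0.1, -0.4]
gripper_width: 0.2
gripper_force: 59.2
time: 8.8
tool_pos: [0.4913, -0.0458, 0.2128]
tool_rot: [[-0.005, 1.0, 0.002], [1.0, 0.005, -0.002], [-0.002, 0.002, -1.0]]
force: [-2.5, -2.6, 8.1]
gripper_width: 0.206
gripper_force: 60.3
```

```bash
python3 -m handwheel '[{"x":0,"y":0,"z":-0.002,"wx":0,"wy":0,"wz":0,"jaw":0.0},{"x":0,"y":0,"z":-0.004,"wx":0,"wy":0,"wz":0,"jaw":0.0},{"x":0,"y":0,"z":-0.005,"wx":0,"wy":0,"wz":0,"jaw":0.0}]'
python3 -m handwheel '[{"x":0,"y":0,"z":-0.002,"wx":0,"wy":0,"wz":0,"jaw":0.0},{"x":0,"y":0,"z":-0.004,"wx":0,"wy":0,"wz":0,"jaw":0.0},{"x":0,"y":0,"z":-0.004,"wx":0,"wy":0,"wz":0,"jaw":0.0}]'
```

```text
time: 9.1
tool_pos: [0.4917, -0.0458, 0.2087]
tool_rot: [[-0.005, 1.0, 0.003], [1.0, 0.005, -0.002], [-0.002, 0.003, -1.0]]
force: [-2.8, -2.8, 6.8]
gripper_width: 0.204
gripper_force: 60.1
time: 9.4
tool_pos: [0.4897, -0.0445, 0.2009]
tool_rot: [[-0.005, 1.0, -0.002], [1.0, 0.005, 0.001], [0.001, -0.002, -1.0]]
force: [-0.1, -0.5, -4.2]
gripper_width: 0.203
gripper_force: 58.7
```

The click shows in the force, which dropped back to none at 0.201. I'll press on to the seat.

```bash
python3 -m handwheel '[{"x":0,"y":0,"z":-0.003,"wx":0,"wy":0,"wz":0,"jaw":0.0},{"x":0,"y":0,"z":-0.006,"wx":0,"wy":0,"wz":0,"jaw":0.0},{"x":0,"y":0,"z":-0.009,"wx":0,"wy":0,"wz":0,"jaw":0.0},{"x":0,"y":0,"z":-0.011,"wx":0,"wy":0,"wz":0,"jaw":0.0}]'
```

```text
time: 9.8
tool_pos: [0.4909, -0.045, 0.1919]
tool_rot: [[-0.005, 1.0, 0.0], [1.0, 0.005, -0.0], [-0.0, 0.0, -1.0]]
force: [-4.0, 0.8, 13.5]
gripper_width: 0.203
gripper_force: 60.9
```

```bash
python3 -m handwheel '[{"x":0,"y":0,"z":-0.001,"wx":0,"wy":0,"wz":0,"jaw":0.0},{"x":0,"y":0,"z":-0.002,"wx":0,"wy":0,"wz":0,"jaw":0.0},{"x":0,"y":0,"z":-0.003,"wx":0,"wy":0,"wz":0,"jaw":0.0},{"x":0,"y":0,"z":-0.003,"wx":0,"wy":0,"wz":0,"jaw":0.0}]'
```

```text
time: 10.2
tool_pos: [0.4913, -0.0451, 0.1919]
tool_rot: [[-0.005, 1.0, 0.001], [1.0, 0.005, -0.0], [-0.0, 0.001, -1.0]]
force: [-7.4, 0.8, 17.1]
gripper_width: 0.203
gripper_force: 61.8
```

```bash
python3 -m handwheel '[{"x":0,"y":0,"z":-0.001,"wx":0,"wy":0,"wz":0,"jaw":0.0},{"x":-0.001,"y":0,"z":-0.002,"wx":0,"wy":0,"wz":0,"jaw":0.0},{"x":-0.001,"y":0,"z":-0.003,"wx":0,"wy":0,"wz":0,"jaw":0.0},{"x":-0.001,"y":0,"z":-0.003,"wx":0,"wy":0,"wz":0,"jaw":0.0},{"x":-0.001,"y":0,"z":-0.003,"wx":0,"wy":0,"wz":0,"jaw":0.0}]'
python3 -m handwheel '[{"x":0,"y":0,"z":0,"wx":0,"wy":0,"wz":0,"jaw":0.0},{"x":0,"y":0,"z":0,"wx":0,"wy":0,"wz":0,"jaw":0.0},{"x":0,"y":0,"z":0,"wx":0,"wy":0,"wz":0,"jaw":0.0},{"x":0,"y":0,"z":0,"wx":0,"wy":0,"wz":0,"jaw":0.0},{"x":0,"y":0,"z":0,"wx":0,"wy":0,"wz":0,"jaw":0.0}]'
```

```text
time: 10.7
tool_pos: [0.4914, -0.0452, 0.1919]
tool_rot: [[-0.005, 1.0, 0.004], [1.0, 0.005, -0.001], [-0.001, 0.004, -1.0]]
force: [-9.7, 1.7, 30.9]
gripper_width: 0.202
gripper_force: 63.8
time: 11.2
tool_pos: [0.4914, -0.0452, 0.1918]
tool_rot: [[-0.005, 1.0, 0.004], [1.0, 0.005, -0.001], [-0.001, 0.004, -1.0]]
force: [-9.6, 0.2, 30.9]
gripper_width: 0.205
gripper_force: 63.8
```

```bash
python3 -m handwheel '[{"x":0,"y":0,"z":0,"wx":0,"wy":0,"wz":0,"jaw":0.0},{"x":0,"y":0,"z":0,"wx":0,"wy":0,"wz":0,"jaw":0.0},{"x":0,"y":0,"z":0,"wx":0,"wy":0,"wz":0,"jaw":0.0},{"x":0,"y":0,"z":0,"wx":0,"wy":0,"wz":0,"jaw":0.0},{"x":0,"y":0,"z":0,"wx":0,"wy":0,"wz":0,"jaw":0.0}]'
python3 -m handwheel '[{"x":0,"y":0,"z":0.004,"wx":0,"wy":0,"wz":0,"jaw":0.0},{"x":0,"y":0,"z":0.008,"wx":0,"wy":0,"wz":0,"jaw":0.0},{"x":0,"y":0,"z":0.014,"wx":0,"wy":0,"wz":0,"jaw":0.0},{"x":0,"y":0,"z":0.022,"wx":0,"wy":0,"wz":0,"jaw":0.0},{"x":0,"y":0,"z":0.03,"wx":0,"wy":0,"wz":0,"jaw":0.0}]'
python3 -m handwheel '[{"x":0,"y":0,"z":0.015,"wx":0,"wy":0,"wz":0,"jaw":0.0},{"x":0,"y":0,"z":0.03,"wx":0,"wy":0,"wz":0,"jaw":0.0},{"x":0,"y":0,"z":0.045,"wx":0,"wy":0,"wz":0,"jaw":0.0},{"x":0,"y":0,"z":0.06,"wx":0,"wy":0,"wz":0,"jaw":0.0},{"x":0,"y":0,"z":0.075,"wx":0,"wy":0,"wz":0,"jaw":0.0}]'
python3 -m handwheel '[{"x":0,"y":0,"z":0.01,"wx":0,"wy":0,"wz":0,"jaw":0.0},{"x":0,"y":0,"z":0.015,"wx":0,"wy":0,"wz":0,"jaw":0.0},{"x":0,"y":0,"z":0.015,"wx":0,"wy":0,"wz":0,"jaw":0.0},{"x":0,"y":0,"z":0.015,"wx":0,"wy":0,"wz":0,"jaw":0.0},{"x":0,"y":0,"z":0.015,"wx":0,"wy":0,"wz":0,"jaw":0.0}]'
python3 - <<'E'
from h import *
s=snap('wrist');a=snap('scene')
cv2.imwrite('pics/c7.png',np.hstack([cv2.resize(s['bgr'],(480,300))[:, :],cv2.resize(a['bgr'][90:270,200:440],(320,240))[:240] if 0 else cv2.resize(a['bgr'][90:270,220:412],(320,300))]))
E
```

```text
time: 11.7
tool_pos: [0.4914, -0.0452, 0.1919]
tool_rot: [[-0.005, 1.0, 0.004], [1.0, 0.005, -0.001], [-0.001, 0.004, -1.0]]
force: [-9.5, 1.2, 30.5]
gripper_width: 0.207
gripper_force: 63.8
time: 12.2
tool_pos: [0.4893, -0.0449, 0.2151]
tool_rot: [[-0.005, 1.0, -0.001], [1.0, 0.005, 0.0], [0.0, -0.001, -1.0]]
force: [0.9, 0.7, -3.8]
gripper_width: 0.197
gripper_force: 58.7
time: 12.7
tool_pos: [0.4898, -0.0449, 0.292]
tool_rot: [[-0.005, 1.0, 0.001], [1.0, 0.005, -0.0], [-0.0, 0.001, -1.0]]
force: [0.7, 0.5, -2.7]
gripper_width: 0.205
gripper_force: 58.7
time: 13.2
tool_pos: [0.4891, -0.0448, 0.3042]
tool_rot: [[-0.005, 1.0, -0.002], [1.0, 0.005, 0.0], [0.0, -0.002, -1.0]]
force: [0.3, -0.6, -4.4]
gripper_width: 0.204
gripper_force: 58.8
```

View pics/c7.png

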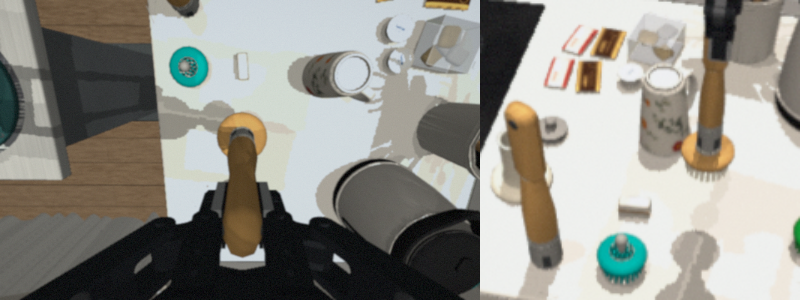

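The finished brush hangs upright with the head seated on the socket, at (708,150) in the right-hand view, and the bristles about 11 cm above the worktop. The stand, mug, plug and soap are still standing where they were, so I'm handing in.

```bash
python3 -c "
from rig import ctrl
print(ctrl.close_job())"
```

```text
the job is handed in; nothing more can be done
None
```

I pressed the cream head onto the handle from the stand until it clicked, then held it at about 30 N for over a second until it sat flush. The job was handed in at about 13 s, with the brush held upright about 11 cm above the worktop and the stand, mug, sink plug and soap left in place.

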